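# Clamp the hand grinder in the V-blocks for servicing

### The job

Take the hand grinder from its wooden rest, lower it gently into the V-blocks of the blue service fixture about a finger's width clear of the brass end stop, with its black base towards the stop, and let it settle in the V. Then slide it along the V until its base is pushed gently but definitely against the stop, and swing the red-handled clamp arm over and press it down firmly so the pad bites on the barrel, without denting it. Leave the grinder lying fully home in both V-blocks and clamped, and disturb nothing else.

Things in the scene. Friction and masses are not known exactly. Their poses are not given: they have to be found in the camera images.
- grinder: Hand coffee grinder lying on its side: steel barrel 46 mm in diameter, 160 mm long, wooden band at mid-length, 0.35 to 0.7 kg. Origin on its axis at mid-length; +y runs along the barrel to the black base; x and z turn as it rolls. At the -y end a dark cap (34 mm diameter, 12 mm long) ends 92 mm from the origin. Thin-walled: over 90 N in all on the V faces or a drop of 2 cm dents it.
- grinder_base (a point): Centre of the grinder's flat black base face, 80 mm from its origin. The base starts pointing roughly along the fixture's +y (within 0.75 rad).
- rest: Fixed wooden board 110 x 190 x 14 mm with two 10 mm rods along its y axis, 30 mm apart, on which the grinder lies with its axis 46 mm above the table. Origin at the centre of its underside. The rods are closer together than the barrel is wide, so fingers can straddle the barrel from above.
- fixture: Fixture: plate 100 x 225 x 12 mm with two blue 90-degree V-blocks along its y axis, 25 mm long, centred at y = -52.5 and +52.5 mm (80 mm gap for fingers), 60 mm wide, 67 mm high. Origin on the table midway between them, z up. A seated barrel has its axis at x = 0, z = 70 mm. A grey column, 44 mm wide, 128 mm high, at y = 105 to 135 mm carries stop and clamp; the -y end is open.
- stop: Brass end stop, a disc 32 mm in diameter on a screw through the column. Firm once set; how far it is screwed in differs each time. Origin at its face's centre, axes parallel to the fixture's. More than 40 N against it dents the grinder.
- stop_face (a point): Centre of the stop's flat face, looking to the fixture's -y; 75 to 95 mm from the fixture's origin along its +y, 70 mm above the table. Axes parallel to the fixture's.
- clamp: Clamp arm with its pad. Origin on the hinge, at x = 0, y = 120, z = 113 mm of the fixture; its -y axis points along the arm to the handle, its x axis is the hinge. Level when -y is horizontal (as the fixture's -y); starts near upright. Stiff friction hinge, 0.6 N m: the arm stays where it is left, takes about 4 N at the handle to move. Clamped, it lies 0.08 rad below to 0.17 above level.
- clamp_handle (a point): Centre of the outer (upper when level) face of the red handle paddle, 34 x 40 x 16 mm, 150 mm along the arm from the hinge, 8 mm off the arm's centre line. The arm is 16 mm wide, 10 mm thick.
- clamp_spindle (a point): Where the pad's brass spindle crosses the arm's centre line, 100 mm from the hinge. The black rubber pad, 22 mm in diameter, stands 14 to 34 mm below this point, set differently each time and not in this reading. It bites when it presses on the barrel with over 5 N (about 8 N on the handle, hinge friction included); over 38 N (30 N on the handle) dents the barrel.
- crank: Bystander: the grinder's loose crank handle, 130 mm long.
- tamper: Bystander: black tamper, 58 mm in diameter, 92 mm high.
- jug: Bystander: steel milk jug, 80 mm in diameter, 100 mm high.
- cup: Bystander: blue cup, 76 mm in diameter, 65 mm high.
- driver: Bystander: orange-handled screwdriver.
- dosing_ring: Bystander: aluminium dosing ring, 64 mm in diameter, 22 mm high.
- tin: Bystander: coffee tin, 74 mm in diameter, 110 mm high.
Things that resemble listed ones, but are neither listed nor needed, are in the scene too. What is shaped like the grinder but purple is not meant.

How it is judged:
On the way, in this order (a step that is already met when the one before it is completed fails the run):
1. the grinder lies in the V-blocks, centred and in line, its base still clear of the stop (z of grinder in the frame of fixture between 0.0675 and 0.0725 m and x of grinder in the frame of fixture between -0.002 and 0.002 m and angle between the y axis of grinder and the y axis of fixture, either way round below 0.03 rad and contact force between grinder and fixture above 2 N and y of grinder_base in the frame of stop_face below -0.004 m), for 0.2 s.
2. the base is pushed against the stop (over 1.5 N) with the grinder home in the V (z of grinder in the frame of fixture between 0.0675 and 0.0725 m and x of grinder in the frame of fixture between -0.002 and 0.002 m and angle between the y axis of grinder and the y axis of fixture, either way round below 0.03 rad and contact force between grinder and stop above 1.5 N), for 0.05 s.
3. the clamp pad is pressed on the barrel (over 5 N) with the grinder at the stop (z of grinder in the frame of fixture between 0.0675 and 0.0725 m and x of grinder in the frame of fixture between -0.002 and 0.002 m and angle between the y axis of grinder and the y axis of fixture, either way round below 0.03 rad and y of grinder_base in the frame of stop_face between -0.002 and 0.002 m and contact force between clamp and grinder above 5 N), for 0.2 s.
At the end, for the whole second after the job is handed in: The grinder lies at rest home in both V-blocks (axis within 2 mm sideways, 2.5 mm in height, 0.03 rad of the seated place), its base within 2 mm of the stop, and the clamp bears on it with over 1 N (z of grinder in the frame of fixture between 0.0675 and 0.0725 m and x of grinder in the frame of fixture between -0.002 and 0.002 m and angle between the y axis of grinder and the y axis of fixture, either way round below 0.03 rad and y of grinder_base in the frame of stop_face between -0.002 and 0.002 m and contact force between clamp and grinder above 1 N and linear speed of grinder below 0.01 m/s); the robot touches nothing.
It fails at once if the grinder is pressed on or dropped into the V-blocks with more than 90 N in all (contact force between grinder and fixture above 90 N).
It fails at once if the grinder is pushed against the stop with more than 40 N (contact force between grinder and stop above 40 N).
It fails at once if the clamp pad presses on the barrel with more than 38 N (contact force between clamp and grinder above 38 N).
It fails at once if a bystander is moved more than 15 mm (distance of any of crank, tamper, jug, cup, driver, dosing_ring, tin from where it was at the start of the episode above 0.015 m).
It also fails if it takes over 70 s, if anything falls off the work surface, if the arm or the gripper's body presses on something with over 40 N, if the wrist force passes 120 N, or if a joint passes its speed limit or range.

### The arm

A 6-joint arm with a two-finger parallel gripper is mounted at the origin on the work surface. World frame = base frame: x ahead of the robot, y to its left, z up, the work surface at z = 0. Lengths are in m, angles in rad, forces in N, time in s.
With the tool pointing down it reaches from about 0.3 to 0.875 m from the base axis. Payload 6.4 kg.
Tool frame: the origin (TCP) lies at the very end of the fingers, on their centre line; the grasp point (between the pads) lies 19 mm behind it; z points along the fingers, y is the line along which they close (so a half turn about z gives the same grasp; the last joint's range is limited). The gripper opens to 85 mm and grips with 20 to 120 N. Pads are 22 mm wide; open, the fingers measure 114 mm over their backs; the gripper's body (76 mm by 85 mm) begins 54 mm behind the grasp point. The pads swing forward as they close: fully open they stand 13 mm farther back than shut.
Start: joints at [1.134, 0.181, 1.607, -0, 1.354, -0.206], TCP at [0.132, 0.56, 0.231] pointing down, gripper open.
Joint ranges: [-2.99, 2.99], [-0.89, 2.07], [0.3, 2.58], [-1.14, 4.28], [0, 2.63], [-3.12, 3.12]. Speed limits (rad/s): [2.57, 2.57, 3.01, 3.14, 3.14, 3.14].

### API

Orientations are given as a unit quaternion [w, x, y, z].
In Python, from bench import telemetry, camera, ctrl, spotter gives the robot as it stands.
- The arm moves only by the tool send_rows, never from a script. Its argument "series" is a list of rows, each a list of 3 entries, a list of its own where there are three numbers: the turn, a rotation vector about the world's x, y, z in degrees, then the shift along the world's x, y, z in mm, then the closure, from -1 (fully open) to 1 (shut), so that 0 is half open. In form: [[[rx, ry, rz], [dx, dy, dz], gripper], ...]. A call has 1 to 10 rows; each row is the pose to reach, as a shift and turn from the pose commanded when the call began; what a row does not reach only later rows make up. A row lasts 1/8 s, in which the tool goes at most 62.5 mm and 10.7 degrees, less where a joint would pass 70% of its speed; a pose out of reach is approached as far as the arm can. A call with a gripper value outside its range is refused whole. The fingers move at their own pace and stop on an object; the grip force is fixed at half the most. Time passes only in rows, so rows that repeat a pose let the fingers close. It gives the time, the measured TCP pose, the force, the opening and the grip force at its end, in the units of the state.
- telemetry.get_obs(): the state, without advancing time (a new reading comes with each control period).
- camera(name): name is "side" or "top" or "wrist"; returns a dict with "pixels" (480x640x3 uint8, red, green, blue), "camera_matrix" (3x3 intrinsics, pixels), "xyz" and "orientation" of the camera in the world. Camera axes: x right, y up, looking along -z (the intrinsics and any distortion apply to the point x, -y, -z); pixel columns grow to the right and rows downward; lengths in m; the calibration is good to about 2 mm. A picture is of the moment at which its call begins. There is no depth.
- ctrl.hand_in(): hands the job in; it is judged then, once.
Trained networks look in the newest picture that a camera, given by its name, has taken for a name from the list of things; names that differ only in an ending like _2 or _b are one class to them, and where a whole thing is asked for, a point or a joint stands for the part that bears it (a point fixed in the world has none). Each returns a list of dicts, best first, with "conf" (0 to 1); they miss things now and then, are a little off and sometimes report something else, mostly with a low value. They report only what shows in the picture. A call takes as long as a camera call. They do not tell look-alikes from the thing itself.
- spotter.boxes_of(thing, camera): "xyz" ([x, y, z] in m, in world coordinates, good to about 4 mm: the middle of the surface that is visible of it).
- spotter.landmark_of(thing, camera): "xyz" ([x, y, z] in m, in world coordinates, good to about 4 mm: a listed point, or the origin of a listed thing).
The state is a dict: "time_s": time; "q": joint angles; "dq": joint speeds; "joint_efforts": joint torques, N m; "eef_pos": TCP position; "eef_rot": TCP orientation; "wrist_force": force on the tool from outside, world axes, zero at the start; "torque": the same for the moment, N m; "opening": opening from 0.0 (shut) to 1.0 (fully open); "grasp_force": force on a finger pad.
Only numpy, scipy, OpenCV 4.12 (cv2) and the standard library are available. Lean on these libraries where they do the work, as an engineer would, in place of code of your own. Each camera call takes 0.05 s, during which the arm holds its last target. There are 200 camera calls.

## Working session

There is one attempt and no reset: what is moved stays moved. The work goes in short steps, Python scripts to look and compute and a tool call to move; the robot and the scene stay as the last step left them, time stands still between calls to the robot, and variables do not carry over. Pictures are saved under pics/ and viewed, at most 12 in all, crops included, and the job is handed in when it is done.

Besides the shell and the picture viewer there is one more tool, called after "Request:" by a JSON object that holds its "method" and its "body", one argument or row to a line. send_rows: Moves the arm, as the interface text tells. Its arguments: {"type":"object","properties":{"series":{"type":"array","items":{"type":"array"}}},"required":["series"]}

```bash
mkdir -p pics; ls; python3 - <<'E'
from bench import telemetry,camera,ctrl,spotter
import cv2,numpy as np
for c in ["top","side"]:
    d=camera(c); cv2.imwrite(f"pics/{c}0.png",d["pixels"][:,:,::-1])
    print(c,d["camera_matrix"],d["xyz"],d["orientation"],[k for k in d])
    for t in ["grinder","grinder_base","rest","fixture","stop_face","clamp","clamp_handle","clamp_spindle"]:
        print(t,[(np.round(r["xyz"],3).tolist(),round(r["conf"],2)) for r in spotter.landmark_of(t,c)][:4])
o=telemetry.get_obs();print(o)
E
```

```text
pics
top [[611.81627353   0.         317.18275786]
 [  0.         611.81627353 236.22620079]
 [  0.           0.           1.        ]] [ 0.45635595 -0.04219428  1.46427158] [ 0.71400483  0.03864858 -0.03645392 -0.69812213] ['pixels', 'camera_matrix', 'xyz', 'orientation']
grinder [([0.469, -0.26, 0.046], 0.91), ([0.464, -0.517, 0.026], 0.57), ([0.488, 0.137, 0.071], 0.36)]
grinder_base [([0.53, -0.466, 0.02], 0.96), ([0.455, -0.181, 0.045], 0.84)]
rest [([0.468, -0.27, -0.003], 0.58)]
fixture [([0.5, 0.06, -0.006], 0.85)]
stop_face [([0.488, 0.139, 0.072], 0.63), ([0.73, 0.35, -0.005], 0.57)]
clamp [([0.483, 0.179, 0.109], 0.83), ([0.444, 0.439, 0.004], 0.4)]
clamp_handle [([0.485, 0.19, 0.261], 0.57)]
clamp_spindle [([0.5, 0.057, -0.006], 0.56), ([0.484, 0.179, 0.216], 0.55)]
side [[450.81180536   0.         319.60302604]
 [  0.         450.81180536 234.51899519]
 [  0.           0.           1.        ]] [ 0.19812992 -0.98190965  0.95088516] [ 0.88724393  0.41684719 -0.09280456 -0.17442463] ['pixels', 'camera_matrix', 'xyz', 'orientation']
grinder [([0.472, -0.514, 0.022], 0.86), 
[... 470 characters left out ...]
1], 0.47)]
{'time_s': 0.9, 'q': array([ 1.13365469e+00,  1.80787507e-01,  1.60699081e+00,  1.08194403e-06,
        1.35381227e+00, -2.06270771e-01]), 'dq': array([-0.00057059, -0.00067877,  0.00116837, -0.00022038,  0.00102898,
       -0.00020087]), 'joint_efforts': array([ 4.06900117e-04, -4.44834244e+01, -3.51687849e+01, -3.07162072e-04,
        3.55328111e-04,  3.87453099e-06]), 'eef_pos': array([0.13154772, 0.55976643, 0.23129994]), 'eef_rot': array([-1.74387934e-07,  1.15179352e-01,  9.93344712e-01,  1.14757126e-06]), 'wrist_force': array([-0.78548477, -0.15537655, -1.26882936]), 'torque': array([ 0.02119917,  0.02158344, -0.07620563]), 'grasp_force': 0.0, 'opening': 0.9978654788416322}
```

View pics/top0.png

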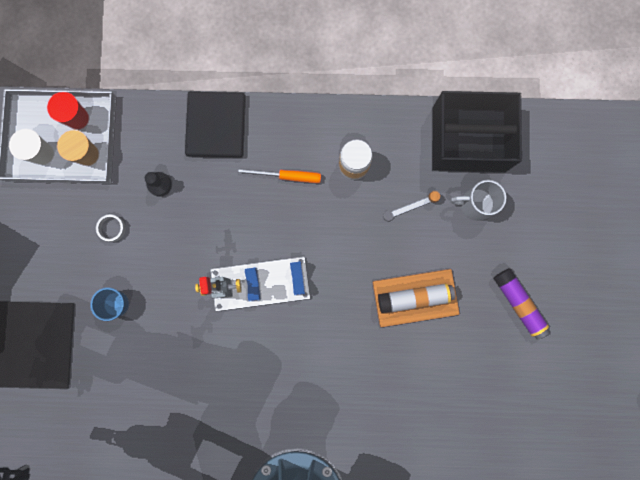

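View pics/side0.png

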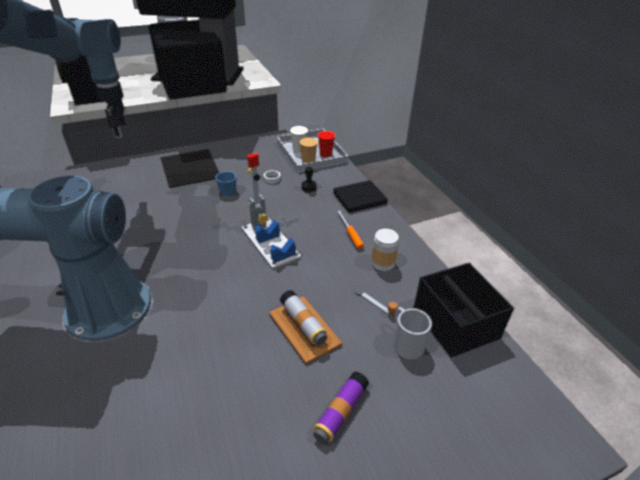

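The silver barrel at about (415,298) in the top picture lies on the wooden rest. The other candidate, at (521,303), is purple, so it is excluded. I'll confirm this in an enlarged crop and refine the axes.

```bash
cat > h.py <<'E'
from bench import telemetry,camera,ctrl,spotter
import cv2,numpy as np
from scipy.spatial.transform import Rotation as R
def rot(q): return R.from_quat([q[1],q[2],q[3],q[0]])
def ray(d,uv,z):
    K=d["camera_matrix"];v=np.linalg.solve(K,[uv[0],uv[1],1.]);w=rot(d["orientation"]).apply([v[0],-v[1],-v[2]])
    c=np.array(d["xyz"]);return c+w*(z-c[2])/w[2]
def proj(d,p):
    v=rot(d["orientation"]).inv().apply(np.array(p)-d["xyz"]);K=d["camera_matrix"]
    return K[0,0]*v[0]/-v[2]+K[0,2],K[1,1]*-v[1]/-v[2]+K[1,2]
def lm(t,c,n=3): return [(np.round(r["xyz"],4).tolist(),round(r["conf"],2)) for r in spotter.landmark_of(t,c)][:n]
E
python3 - <<'E'
from h import *
d=camera("top");p=d["pixels"]
cr=np.hstack([cv2.resize(p[240:330,190:320][:,:,::-1],None,fx=3,fy=3,interpolation=cv2.INTER_CUBIC),cv2.resize(p[240:330,360:490][:,:,::-1],None,fx=3,fy=3,interpolation=cv2.INTER_CUBIC)])
cv2.imwrite("pics/crop.png",cr)
hsv=cv2.cvtColor(p,cv2.COLOR_RGB2HSV)
# white plate
m=np.zeros((480,640),np.uint8);s=np.s_[245:325,195:325]
m[s]=((hsv[s][:,:,1]<40)&(hsv[s][:,:,2]>170)).astype(np.uint8)
pts=cv2.findNonZero(m);r=cv2.minAreaRect(pts);b=cv2.boxPoints(r);print("plate",r)
w=np.array([ray(d,q,.012) for q in b]);print(w.round(4).tolist(),w.mean(0).round(4))
for i in range(4):
    e=w[(i+1)%4]-w[i];print(np.linalg.norm(e[:2]).round(4),np.degrees(np.arctan2(e[1],e[0])).round(2))
m[:]=0;s=np.s_[245:325,195:325]
m[s]=((hsv[s][:,:,0]>100)&(hsv[s][:,:,0]<125)&(hsv[s][:,:,1]>140)).astype(np.uint8)
n,l,st,c=cv2.connectedComponentsWithStats(m);print(st,c)
# rest
m[:]=0;s=np.s_[260:340,360:470]
m[s]=((hsv[s][:,:,0]<18)&(hsv[s][:,:,1]>110)).astype(np.uint8)
r=cv2.minAreaRect(cv2.findNonZero(m));b=cv2.boxPoints(r);w=np.array([ray(d,q,.014) for q in b]);print("rest",w.mean(0).round(4))
for i in range(4):
    e=w[(i+1)%4]-w[i];print(np.linalg.norm(e[:2]).round(4),np.degrees(np.arctan2(e[1],e[0])).round(2))
E
```

```text
plate ((258.92144775390625, 283.4105224609375), (42.55671310424805, 96.34735107421875), 82.40535736083984)
[[0.5279, 0.2207, 0.012], [0.5633, -0.0053, 0.012], [0.4638, -0.0211, 0.012], [0.4288, 0.2033, 0.012]] [0.496  0.0994 0.012 ]
0.2287 -81.1
0.1008 -171.0
0.2271 98.85
0.1006 9.95
[[     0      0    640    480 306654]
 [   291    262     13     32    301]
 [   245    268     13     19    176]
 [   248    293     11      7     69]] [[319.57612488 239.42816334]
 [297.03654485 277.84717608]
 [251.49431818 276.83522727]
 [252.63768116 296.24637681]]
rest [ 0.4709 -0.2713  0.014 ]
0.1909 -79.68
0.1089 -170.96
0.1894 100.25
0.1086 9.84
```

View pics/crop.png

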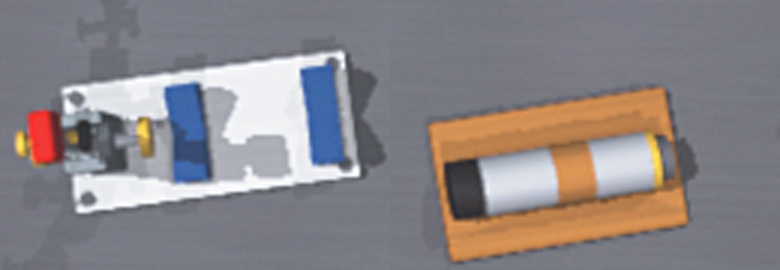

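The crop shows the silver barrel with a wooden band at crop (575,175), lying on the wooden rest with its black base at (465,190) towards fixture +y. This is the grinder. The fixture yaw is about 9° and the grinder yaw about 10°. Moving above the grinder for a wrist view.

Request:
{"method": "send_rows", "body": {
  "series": [
    [[0,0,-67],[338,-823,29],-1],
    [[0,0,-67],[338,-823,29],-1],
    [[0,0,-67],[338,-823,29],-1],
    [[0,0,-67],[338,-823,29],-1],
    [[0,0,-67],[338,-823,29],-1],
    [[0,0,-67],[338,-823,29],-1],
    [[0,0,-67],[338,-823,29],-1],
    [[0,0,-67],[338,-823,29],-1],
    [[0,0,-67],[338,-823,29],-1],
    [[0,0,-67],[338,-823,29],-1]
  ]
}}

```text
time_s: 2.2
eef_pos: [0.3694, -0.0203, 0.2523]
eef_rot: [0.001, 0.645, 0.765, 0.0]
wrist_force: [1.7, 0.9, 0.6]
opening: 0.997
grasp_force: 0.0
```

Request:
{"method": "send_rows", "body": {
  "series": [
    [[0,0,0],[101,-243,0],-1],
    [[0,0,0],[101,-243,0],-1],
    [[0,0,0],[101,-243,0],-1],
    [[0,0,0],[101,-243,0],-1],
    [[0,0,0],[101,-243,0],-1],
    [[0,0,0],[101,-243,0],-1]
  ]
}}

```text
time_s: 2.95
eef_pos: [0.4696, -0.2612, 0.2511]
eef_rot: [-0.001, 0.645, 0.764, 0.0]
wrist_force: [0.2, 1.2, -0.2]
opening: 0.998
grasp_force: 0.0
```

```bash
python3 - <<'E'
from h import *
d=camera("wrist");cv2.imwrite("pics/w1.png",d["pixels"][:,:,::-1])
print(d["xyz"],rot(d["orientation"]).as_matrix().round(3),d["camera_matrix"][0])
for c in ["wrist","top","side"]:
    if c!="wrist": camera(c)
    for t in ["grinder","grinder_base","rest"]: print(c,t,lm(t,c))
o=telemetry.get_obs();print(o["eef_pos"],o["eef_rot"],o["q"])
E
```

```text
[ 0.45619231 -0.17998435  0.39353964] [[ 0.986 -0.161 -0.053]
 [ 0.169  0.934  0.315]
 [-0.001 -0.319  0.948]] [338.00498493   0.         312.6638434 ]
wrist grinder [([0.4714, -0.511, 0.0215], 0.84), ([0.4719, -0.2635, 0.0458], 0.83)]
wrist grinder_base [([0.5331, -0.4684, 0.02], 0.76)]
wrist rest []
top grinder [([0.4635, -0.5148, 0.0261], 0.85), ([0.4681, -0.2582, 0.0454], 0.74)]
top grinder_base [([0.4578, -0.1846, 0.0464], 0.63), ([0.5318, -0.4701, 0.0177], 0.61)]
top rest [([0.4679, -0.2728, -0.0029], 0.97)]
side grinder [([0.4715, -0.5143, 0.0197], 0.8)]
side grinder_base [([0.5337, -0.469, 0.0214], 0.69), ([0.4582, -0.185, 0.0457], 0.68)]
side rest [([0.4698, -0.2653, -0.0034], 0.56)]
[ 0.46987041 -0.26086841  0.25180459] [ 1.47755069e-04  6.44165269e-01  7.64886321e-01 -5.66988997e-06] [-7.27804715e-01  7.90019436e-02  1.67852378e+00 -3.15462846e-06
  1.38377122e+00 -8.98737502e-01]
```

View pics/w1.png

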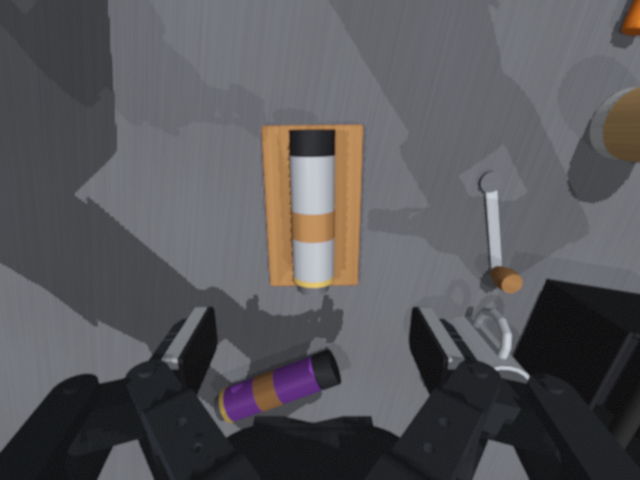

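The wrist view shows the grinder square to the tool: base top edge (312,130), band centre (313,227), axis column about 313. I'll check its centre with rays.

```bash
python3 - <<'E'
from h import *
d=camera("wrist");p=d["pixels"];hsv=cv2.cvtColor(p,cv2.COLOR_RGB2HSV)
# barrel edges by rows: bright, low saturation
L=[]
for v in list(range(160,208,4))+list(range(246,278,4)):
    r=(hsv[v,270:355,1]<60)&(hsv[v,270:355,2]>120);x=np.nonzero(r)[0]+270;L.append([(x.min()+x.max())/2,v,x.max()-x.min()])
L=np.array(L);f=np.polyfit(L[:,1],L[:,0],1);print(L[[0,6,12,-1]],f)
P=[ray(d,(np.polyval(f,v),v),.046) for v in (150,270)];e=P[0]-P[1];print(P,"yaw",np.degrees(np.arctan2(e[1],e[0]))-90)
c=[v for v in range(200,255) if 8<hsv[v,313,0]<20 and hsv[v,313,1]>100];print(c[0],c[-1],ray(d,(313,(c[0]+c[-1])/2),.069))
c=[v for v in range(120,200) if p[v,313].max()<60];print(c[0],c[-1],ray(d,(313,c[-1]+.5),.069),ray(d,(313,c[0]),.069),p[118:135,313,0])
E
```

```text
[[312.  160.   42. ]
 [312.  184.   42. ]
 [313.  246.   40. ]
 [312.5 274.   39. ]] [8.93567804e-03 3.10494913e+02]
[array([ 0.45918861, -0.2014303 ,  0.046     ]), array([ 0.48245094, -0.32935711,  0.046     ])] yaw 10.30611198257813
216 241 [ 0.47307779 -0.27484773  0.069     ]
131 154 [ 0.46075478 -0.20380315  0.069     ] [ 0.45718555 -0.18322583  0.069     ] [107 106 106 107 107 107 120 146 169 178 173 142  92  56  49  52  52]
```

Request:
{"method": "send_rows", "body": {
  "series": [
    [[0,0,0.5],[0.5,-1,-60],-1],
    [[0,0,0.5],[0.5,-1,-120],-1],
    [[0,0,0.5],[0.5,-1,-170],-1],
    [[0,0,0.5],[0.5,-1,-200],-1],
    [[0,0,0.5],[0.5,-1,-225],-1],
    [[0,0,0.5],[0.5,-1,-225],-1],
    [[0,0,0.5],[0.5,-1,-225],-1]
  ]
}}

```text
time_s: 4.47
eef_pos: [0.4709, -0.2626, 0.0276]
eef_rot: [0.001, 0.641, 0.768, -0.0]
wrist_force: [0.7, -1.1, -0.5]
opening: 0.999
grasp_force: 0.0
```

Request:
{"method": "send_rows", "body": {
  "series": [
    [[0,0,0],[0,0,0],1],
    [[0,0,0],[0,0,0],1],
    [[0,0,0],[0,0,0],1],
    [[0,0,0],[0,0,0],1],
    [[0,0,0],[0,0,0],1],
    [[0,0,0],[0,0,0],1],
    [[0,0,0],[0,0,0],1],
    [[0,0,0],[0,0,0],1]
  ]
}}

```text
time_s: 5.48
eef_pos: [0.4697, -0.2627, 0.028]
eef_rot: [-0.0, 0.641, 0.768, -0.001]
wrist_force: [-6.9, 0.4, 10.1]
opening: 0.521
grasp_force: 60.5
```

Request:
{"method": "send_rows", "body": {
  "series": [
    [[0,0,0],[0,0,0],-1],
    [[0,0,0],[0,0,0],-1],
    [[0,0,0],[0,0,0],-1],
    [[0,0,0],[0,0,0],-1],
    [[0,0,0],[0,0,0],-1],
    [[0,0,0],[1.4,-8,0],-1],
    [[0,0,0],[2.6,-15,0],-1],
    [[0,0,0],[2.6,-15,0],-1]
  ]
}}

```text
time_s: 6.48
eef_pos: [0.4732, -0.278, 0.0268]
eef_rot: [0.0, 0.641, 0.767, -0.0]
wrist_force: [-0.1, 0.5, 0.0]
opening: 1.002
grasp_force: 0.0
```

Request:
{"method": "send_rows", "body": {
  "series": [
    [[0,0,0],[-1,0,0],1],
    [[0,0,0],[-1,0,0],1],
    [[0,0,0],[-1,0,0],1],
    [[0,0,0],[-1,0,0],1],
    [[0,0,0],[-1,0,0],1],
    [[0,0,0],[-1,0,0],1],
    [[0,0,0],[-1,0,1],1],
    [[0,0,0],[-1,0,10],1],
    [[0,0,0],[-1,0,30],1],
    [[0,0,0],[-1,0,30],1]
  ]
}}

```text
time_s: 7.72
eef_pos: [0.4726, -0.278, 0.0579]
eef_rot: [0.001, 0.641, 0.768, -0.0]
wrist_force: [-0.8, -0.5, -3.8]
opening: 0.522
grasp_force: 62.1
```

```bash
python3 - <<'E'
from h import *
A={}
for i in range(5):
  for c in ["top","side"]:
    camera(c)
    for t in ["fixture","stop_face","clamp","clamp_handle","clamp_spindle","grinder_base","grinder"]:
      for x,f in lm(t,c):
        if f>.35 and x[1]>.03 or 'grinder' in t and x[1]>-.4: A.setdefault((t,c),[]).append(x)
for k,v in A.items(): print(k,len(v),np.median(v,0).round(4),np.std(v,0).round(4))
print(telemetry.get_obs()["eef_pos"])
E
```

```text
('fixture', 'top') 6 [ 0.4999  0.0622 -0.006 ] [0.0037 0.0283 0.0291]
('stop_face', 'top') 6 [0.4882 0.1384 0.07  ] [0.1012 0.0305 0.0251]
('clamp', 'top') 5 [0.4841 0.1788 0.1103] [0.0012 0.0004 0.0009]
('clamp_handle', 'top') 5 [0.481  0.19   0.2616] [0.0021 0.0012 0.0009]
('clamp_spindle', 'top') 7 [0.485  0.1785 0.2154] [0.0966 0.0436 0.0798]
('grinder_base', 'top') 7 [ 0.4554 -0.1812  0.0752] [0.1159 0.1104 0.0259]
('grinder', 'top') 6 [ 0.4704 -0.26    0.0753] [0.1084 0.119  0.0282]
('fixture', 'side') 5 [0.5011 0.0617 0.0042] [0.0009 0.0015 0.0015]
('grinder_base', 'side') 6 [ 0.4562 -0.1834  0.0764] [0.113  0.0904 0.0292]
('grinder', 'side') 6 [ 0.4692 -0.263   0.0739] [0.0123 0.121  0.0258]
('clamp', 'side') 1 [0.503  0.0609 0.0022] [0. 0. 0.]
[ 0.47191894 -0.2770619   0.05663558]
```

Measured stop distance is about 79 mm, so with this grasp the fingers would come too close to the front V-block. I'll set the grinder back and grasp 8 mm nearer its middle.

Request:
{"method": "send_rows", "body": {
  "series": [
    [[0,0,0],[0,0,-20],1],
    [[0,0,0],[0,0,-28],1],
    [[0,0,0],[0,0,-30],1],
    [[0,0,0],[0,0,-30],1],
    [[0,0,0],[0,0,-30],-1],
    [[0,0,0],[0,0,-30],-1],
    [[0,0,0],[0,0,-30],-1],
    [[0,0,0],[0,0,-30],-1],
    [[0,0,0],[-0.7,4,-30],-1],
    [[0,0,0],[-1.4,8,-30],-1]
  ]
}}

```text
time_s: 12.98
eef_pos: [0.4704, -0.2687, 0.0266]
eef_rot: [-0.0, 0.641, 0.768, 0.0]
wrist_force: [0.7, -0.3, 0.1]
opening: 1.0
grasp_force: 0.0
```

Request:
{"method": "send_rows", "body": {
  "series": [
    [[0,0,0],[0,0,0],1],
    [[0,0,0],[0,0,0],1],
    [[0,0,0],[0,0,0],1],
    [[0,0,0],[0,0,0],1],
    [[0,0,0],[0,0,0],1],
    [[0,0,0],[0,0,0],1],
    [[0,0,0],[0,0,10],1],
    [[0,0,0],[0,0,60],1],
    [[0,0,0],[0,0,110],1],
    [[0,0,0],[0,0,110],1]
  ]
}}

```text
time_s: 14.22
eef_pos: [0.4728, -0.2712, 0.1411]
eef_rot: [0.004, 0.641, 0.768, -0.0]
wrist_force: [0.6, 0.2, -4.4]
opening: 0.52
grasp_force: 63.6
```

Request:
{"method": "send_rows", "body": {
  "series": [
    [[0,0,-1.1],[7,60,3],1],
    [[0,0,-1.1],[14,120,3],1],
    [[0,0,-1.1],[20,180,3],1],
    [[0,0,-1.1],[26,235,3],1],
    [[0,0,-1.1],[31,280,3],1],
    [[0,0,-1.1],[33,300,3],1],
    [[0,0,-1.1],[34,310,3],1],
    [[0,0,-1.1],[34,310,3],1],
    [[0,0,-1.1],[34,310,3],1]
  ]
}}

```text
time_s: 15.35
eef_pos: [0.5043, 0.04, 0.1392]
eef_rot: [-0.0, 0.649, 0.761, -0.0]
wrist_force: [0.8, -0.2, -4.4]
opening: 0.52
grasp_force: 63.3
```

```bash
python3 - <<'E'
from h import *
d=camera("wrist");t=camera("top")
p=d["pixels"];q=t["pixels"]
im=np.hstack([cv2.resize(p,(560,420)),cv2.resize(q[240:330,190:320],(230,159)).repeat(1,0) if 0 else cv2.copyMakeBorder(cv2.resize(q[245:325,195:275],(240,240)),0,180,0,0,0)])
cv2.imwrite("pics/w2.png",im[:,:,::-1])
print(lm("grinder_base","top"),lm("stop_face","top"),lm("grinder","top"))
o=telemetry.get_obs();print(o["eef_pos"],o["eef_rot"],o["wrist_force"])
E
```

```text
[([0.5331, -0.4653, 0.0169], 0.73)] [([0.4444, 0.4392, 0.0014], 0.56)] [([0.4622, -0.5119, 0.0246], 0.57)]
[0.50459241 0.04029583 0.1396825 ] [ 5.85365471e-05  6.48687902e-01  7.61054533e-01 -4.17326150e-06] [-0.30168012 -0.16826409 -3.57980408]
```

View pics/w2.png

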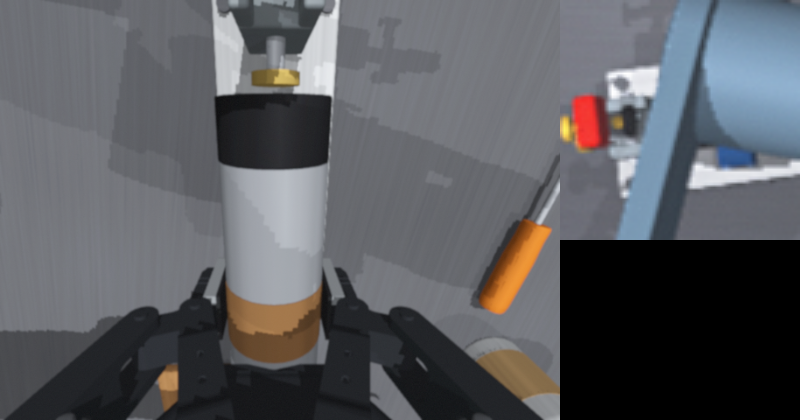

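The wrist view shows, in the 560-px scale, the black base's far edge at (273,96), the brass stop disc at (276,70–86) just beyond it, and the white plate edges at columns 213 and 338. I'll turn these into positions.

```bash
python3 - <<'E'
from h import *
d=camera("wrist");p=d["pixels"];hsv=cv2.cvtColor(p,cv2.COLOR_RGB2HSV)
yaw=np.radians(9.2);ex=np.array([np.cos(yaw),np.sin(yaw)]);ey=np.array([-np.sin(yaw),np.cos(yaw)]);o=np.array([.502,.061])
F=lambda uv,z:(lambda w:np.round([(w-o)@ex,(w-o)@ey],4).tolist())(ray(d,uv,z)[:2])
s=np.s_[60:110,270:360];m=((hsv[s][:,:,0]>15)&(hsv[s][:,:,0]<32)&(hsv[s][:,:,1]>110)).astype(np.uint8)
for v in range(50):
    x=np.nonzero(m[v])[0]
    if len(x)>3: print(v+60,x.min()+270,x.max()+270,end="; ")
print()
ys,xs=np.nonzero(m);u=(xs.min()+xs.max())/2+270
for v in (ys.min()+60,ys.max()+61): print("brass",u,v,F((u,v),.086),F((u,v),.07))
col=p[95:200,312].max(1);b=np.nonzero(col<60)[0]+95;print("base edge",b.min(),b.max(),"at top z .158",F((312,b.min()),.158),"seam",F((312,b.max()),.158))
for v in (115,150,185):
    r=p[v,235:390].max(1)<55 if v<190 else None;x=np.nonzero(r)[0]+235;print(v,x.min(),x.max(),F(((x.min()+x.max())/2,v),.135))
# plate edges
for v in (10,40,70,90):
    w=p[v,200:440].astype(int);x=np.nonzero(w.min(1)>185)[0]+200;print("plate",v,x.min(),x.max()+1,F((x.min(),v),.012),F((x.max()+1,v),.012))
E
```

```text
80 305 324; 81 294 330; 82 290 336; 83 288 339; 84 288 340; 85 288 340; 86 288 340; 87 288 340; 88 288 339; 89 288 340; 90 288 340; 91 288 340; 92 288 340; 93 288 340; 94 288 340; 95 288 340; 96 288 339; 97 289 339; 98 299 333; 
brass 314.0 80 [0.0005, 0.0849] [0.0006, 0.0868]
brass 314.0 99 [0.0005, 0.0757] [0.0006, 0.0768]
base edge 107 192 at top z .158 [-0.0005, 0.068] seam [-0.0005, 0.0388]
115 246 377 [-0.0007, 0.0661]
150 248 375 [-0.0007, 0.0523]
185 253 373 [-0.0001, 0.0376]
plate 10 244 386 [-0.0472, 0.1373] [0.0501, 0.1372]
plate 40 245 384 [-0.0477, 0.1193] [0.0499, 0.1192]
plate 70 247 382 [-0.0475, 0.1003] [0.0497, 0.1002]
plate 90 248 381 [-0.0476, 0.0871] [0.0498, 0.087]
```

Clearance is about 10 mm and the grinder is about 1.4 mm short in fixture x. Descending, slowly at the end.

Request:
{"method": "send_rows", "body": {
  "series": [
    [[0,0,0],[1.4,0,0],1],
    [[0,0,0],[1.4,0,-30],1],
    [[0,0,0],[1.4,0,-55],1],
    [[0,0,0],[1.4,0,-70],1],
    [[0,0,0],[1.4,0,-78],1],
    [[0,0,0],[1.4,0,-82],1],
    [[0,0,0],[1.4,0,-84],1],
    [[0,0,0],[1.4,0,-84],1]
  ]
}}

```text
time_s: 16.65
eef_pos: [0.5063, 0.0409, 0.0561]
eef_rot: [0.0, 0.648, 0.761, 0.0]
wrist_force: [0.1, -0.2, -3.6]
opening: 0.517
grasp_force: 63.3
```

```bash
python3 - <<'E'
from h import *
d=camera("side");p=d["pixels"]
cv2.imwrite("pics/s2.png",cv2.resize(p[140:290,200:350],(600,600),interpolation=cv2.INTER_CUBIC)[:,:,::-1])
o=telemetry.get_obs();print(o["eef_pos"],o["wrist_force"])
E
```

```text
[0.50632245 0.04088422 0.05614046] [-0.29898429 -0.04720793 -4.08020007]
```

View pics/s2.png

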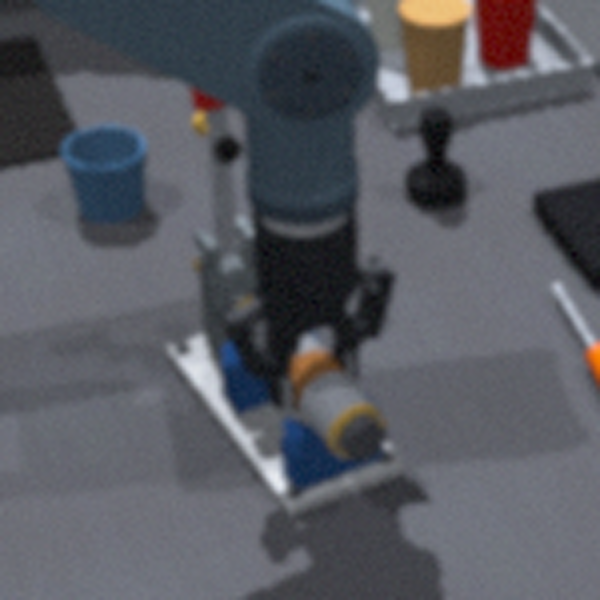

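The side crop shows the barrel (340,400) just over the front V-block at (320,450), with the clamp untouched. Lowering in fine steps.

Request:
{"method": "send_rows", "body": {
  "series": [
    [[0,0,0],[0,0,-1],1],
    [[0,0,0],[0,0,-2],1],
    [[0,0,0],[0,0,-3],1],
    [[0,0,0],[0,0,-4],1],
    [[0,0,0],[0,0,-4],1]
  ]
}}

```text
time_s: 17.32
eef_pos: [0.506, 0.0409, 0.0524]
eef_rot: [-0.0, 0.648, 0.761, -0.0]
wrist_force: [-3.7, 1.1, 5.1]
opening: 0.519
grasp_force: 64.4
```

Request:
{"method": "send_rows", "body": {
  "series": [
    [[0,0,0],[-0.8,0,0],1],
    [[0,0,0],[-0.8,0,-0.5],1],
    [[0,0,0],[-0.8,0,-0.5],1]
  ]
}}

```text
time_s: 17.7
eef_pos: [0.5057, 0.0409, 0.0521]
eef_rot: [0.0, 0.648, 0.761, 0.0]
wrist_force: [-4.2, 1.3, 8.5]
opening: 0.52
grasp_force: 64.8
```

Request:
{"method": "send_rows", "body": {
  "series": [
    [[0,0,0],[-0.8,0,0],1],
    [[0,0,0],[-0.8,0,0],1],
    [[0,0,0],[-0.8,0,-0.5],1],
    [[0,0,0],[-0.8,0,-0.5],1]
  ]
}}

```text
time_s: 18.2
eef_pos: [0.5052, 0.0408, 0.0516]
eef_rot: [0.001, 0.648, 0.761, 0.0]
wrist_force: [-2.8, -0.0, 8.8]
opening: 0.519
grasp_force: 64.9
```

Request:
{"method": "send_rows", "body": {
  "series": [
    [[0,0,0],[0,0,0],0.0],
    [[0,0,0],[0,0,0],-0.3],
    [[0,0,0],[0,0,0],-0.6],
    [[0,0,0],[0,0,0],-1],
    [[0,0,0],[0,0,0],-1],
    [[0,0,0],[0,0,0],-1]
  ]
}}

```text
time_s: 18.95
eef_pos: [0.5043, 0.0409, 0.0506]
eef_rot: [-0.0, 0.648, 0.761, -0.0]
wrist_force: [0.2, 0.3, -0.1]
opening: 0.999
grasp_force: 0.0
```

```bash
python3 - <<'E'
from h import *
d=camera("wrist");p=d["pixels"];cv2.imwrite("pics/w3.png",p[:,:,::-1])
s=telemetry.get_obs();print(s["eef_pos"],s["wrist_force"],s["q"])
E
```

```text
[0.50430724 0.04094008 0.0505951 ] [ 0.31929147  0.6649544  -0.01153731] [-1.53977169e-01  2.77166299e-01  1.90513530e+00  3.96446365e-06
  9.59361825e-01 -3.14141393e-01]
```

View pics/w3.png

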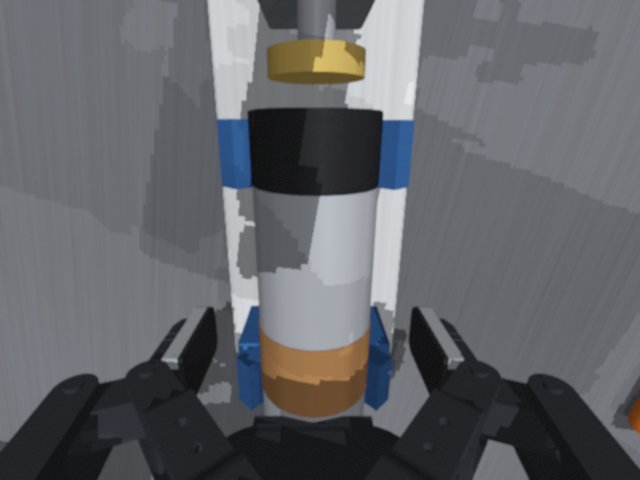

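The picture shows the grinder seated in both V-blocks, with its base edge at (315,110) clear of the brass stop (316,80). Retreating and moving behind the cap end.

Request:
{"method": "send_rows", "body": {
  "series": [
    [[0,0,0],[0,0,50],-1],
    [[0,0,0],[0,0,105],-1],
    [[0,0,0],[10,-61,110],1],
    [[0,0,0],[20,-123,110],1],
    [[0,0,0],[20,-123,110],1],
    [[0,0,0],[20,-123,60],1],
    [[0,0,0],[20,-123,10],1],
    [[0,0,0],[20,-123,6],1],
    [[0,0,0],[20,-123,6],1]
  ]
}}

```text
time_s: 20.12
eef_pos: [0.5249, -0.0817, 0.0576]
eef_rot: [0.0, 0.648, 0.762, 0.0]
wrist_force: [0.4, -0.2, 1.5]
opening: -0.001
grasp_force: 0.0
```

```bash
python3 - <<'E'
from h import *
d=camera("wrist");p=d["pixels"];cv2.imwrite("pics/w4.png",p[:,:,::-1])
s=telemetry.get_obs();print(s["eef_pos"],s["wrist_force"])
E
```

```text
[ 0.52577029 -0.08211964  0.05855448] [-1.03944115  0.14971955  0.91188435]
```

View pics/w4.png

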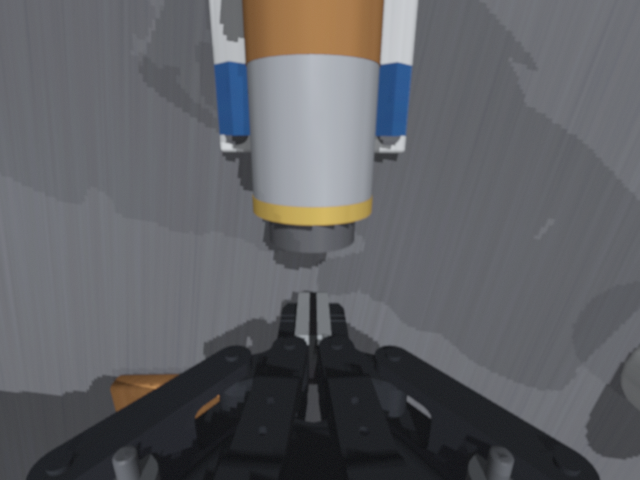

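The wrist view shows the cap at (313,240), with the closed fingers in line at (313,295). Pushing along the V.

Request:
{"method": "send_rows", "body": {
  "series": [
    [[0,0,0],[-1.6,10,0],1],
    [[0,0,0],[-3.2,20,0],1],
    [[0,0,0],[-3.8,24,0],1],
    [[0,0,0],[-4.2,26,0],1],
    [[0,0,0],[-4.5,28,0],1],
    [[0,0,0],[-4.8,30,0],1],
    [[0,0,0],[-4.8,30,0],1]
  ]
}}

```text
time_s: 21.05
eef_pos: [0.5197, -0.0525, 0.0567]
eef_rot: [0.0, 0.648, 0.761, -0.0]
wrist_force: [0.2, -1.8, -0.4]
opening: -0.001
grasp_force: 1.2
```

Request:
{"method": "send_rows", "body": {
  "series": [
    [[0,0,0],[-0.2,1,0],1],
    [[0,0,0],[-0.3,2,0],1],
    [[0,0,0],[-0.5,3,0],1],
    [[0,0,0],[-0.6,4,0],1],
    [[0,0,0],[-0.6,4,0],1]
  ]
}}

```text
time_s: 21.68
eef_pos: [0.519, -0.048, 0.0567]
eef_rot: [0.0, 0.648, 0.761, 0.0]
wrist_force: [-0.2, -3.3, -0.5]
opening: 0.003
grasp_force: 1.7
```

Request:
{"method": "send_rows", "body": {
  "series": [
    [[0,0,0],[-0.2,1,0],1],
    [[0,0,0],[-0.3,2,0],1],
    [[0,0,0],[-0.5,3,0],1],
    [[0,0,0],[-0.5,3,0],1]
  ]
}}

```text
time_s: 22.18
eef_pos: [0.5184, -0.0449, 0.0567]
eef_rot: [-0.0, 0.648, 0.761, 0.0]
wrist_force: [-0.6, -3.8, 0.0]
opening: -0.001
grasp_force: 1.6
```

Request:
{"method": "send_rows", "body": {
  "series": [
    [[0,0,0],[-0.1,0.7,0],1],
    [[0,0,0],[-0.2,1.4,0],1],
    [[0,0,0],[-0.3,2,0],1],
    [[0,0,0],[-0.3,2,0],1]
  ]
}}

```text
time_s: 22.68
eef_pos: [0.5182, -0.0433, 0.0567]
eef_rot: [0.0, 0.648, 0.761, -0.0]
wrist_force: [0.2, -4.8, -0.3]
opening: -0.006
grasp_force: 2.6
```

Request:
{"method": "send_rows", "body": {
  "series": [
    [[0,0,0],[-0.1,0.7,0],1],
    [[0,0,0],[-0.2,1.4,0],1],
    [[0,0,0],[-0.2,1.4,0],1]
  ]
}}

```text
time_s: 23.05
eef_pos: [0.5184, -0.0433, 0.0569]
eef_rot: [0.001, 0.648, 0.761, -0.001]
wrist_force: [-0.0, -10.7, -1.0]
opening: 0.002
grasp_force: 5.4
```

Request:
{"method": "send_rows", "body": {
  "series": [
    [[0,0,0],[-0.1,0.5,0],1],
    [[0,0,0],[-0.1,0.5,0],1]
  ]
}}

```text
time_s: 23.3
eef_pos: [0.5185, -0.0432, 0.057]
eef_rot: [0.002, 0.648, 0.761, -0.001]
wrist_force: [1.0, -13.3, -2.2]
opening: 0.001
grasp_force: 6.3
```

Based on the jump in force with no further motion, the base is firmly at the stop. Now to the far side of the clamp handle, from above.

Request:
{"method": "send_rows", "body": {
  "series": [
    [[0,0,0],[2.4,-15,0],1],
    [[0,0,0],[2.4,-15,60],1],
    [[0,0,0],[2.4,-15,120],1],
    [[0,0,0],[2.4,-15,180],1],
    [[0,0,0],[2.4,-15,240],1],
    [[0,0,0],[2.4,-15,300],1],
    [[0,0,0],[-7,45,315],1],
    [[0,0,0],[-17,105,315],1],
    [[0,0,0],[-26,165,315],1],
    [[0,0,0],[-36,225,315],1]
  ]
}}

```text
time_s: 24.55
eef_pos: [0.4809, 0.1859, 0.3715]
eef_rot: [-0.001, 0.648, 0.762, 0.0]
wrist_force: [1.4, 0.1, 0.2]
opening: -0.006
grasp_force: 0.0
```

Request:
{"method": "send_rows", "body": {
  "series": [
    [[0,0,0],[-6,40,0],1],
    [[0,0,0],[-6,40,0],1],
    [[0,0,0],[-6,40,0],1]
  ]
}}

```text
time_s: 24.92
eef_pos: [0.4757, 0.2236, 0.3713]
eef_rot: [-0.0, 0.648, 0.762, -0.0]
wrist_force: [0.1, -0.3, 0.7]
opening: 0.002
grasp_force: 0.0
```

```bash
python3 - <<'E'
from h import *
for c in ["side","top"]:
    camera(c)
    for t in ["clamp_handle","clamp"]+(["grinder_base"] if c=="side" else []): print(c,t,lm(t,c))
s=telemetry.get_obs();print(s["time_s"],s["eef_pos"],s["wrist_force"])
E
```

```text
side clamp_handle [([0.4828, 0.1885, 0.2617], 0.72), ([0.7294, 0.3427, 0.0047], 0.37)]
side clamp [([0.4846, 0.1837, 0.113], 0.84), ([0.4698, -0.2664, -0.0061], 0.47), ([0.4826, 0.1794, 0.2101], 0.38)]
side grinder_base [([0.4885, 0.136, 0.0737], 0.85), ([0.5358, -0.4688, 0.0192], 0.74)]
top clamp_handle [([0.4839, 0.1877, 0.2616], 0.86), ([0.4832, 0.1788, 0.1075], 0.69)]
top clamp [([0.4837, 0.1785, 0.1122], 0.54)]
25.275 [0.47608613 0.22309889 0.3716956 ] [ 0.69731332 -0.28962107  0.35561245]
```

Request:
{"method": "send_rows", "body": {
  "series": [
    [[0,0,0],[0,0,-55],1],
    [[0,0,0],[0,0,-100],1],
    [[0,0,0],[0,0,-104],1],
    [[0,0,0],[2.4,-15,-104],1],
    [[0,0,0],[3.2,-20,-104],1],
    [[0,0,0],[4,-25,-104],1],
    [[0,0,0],[4.8,-30,-104],1],
    [[0,0,0],[4.8,-30,-104],1]
  ]
}}

```text
time_s: 26.28
eef_pos: [0.481, 0.1937, 0.2683]
eef_rot: [0.0, 0.648, 0.761, 0.001]
wrist_force: [0.7, 1.7, 0.4]
opening: -0.003
grasp_force: 0.7
```

```bash
python3 - <<'E'
from h import *
s=telemetry.get_obs();e=s["eef_pos"];print(e,s["wrist_force"])
d=camera("side");cv2.imwrite("pics/s5.png",cv2.resize(d["pixels"][90:290,180:350],(510,600),interpolation=cv2.INTER_CUBIC)[:,:,::-1])
r,h,w=.155,.008,.011
for t in list(range(0,80,5))+list(range(75,96,2)):
    a=np.radians(t);print(t,round(1e3*(-r*np.sin(a)+h*np.cos(a)+w),1),round(1e3*(.113+r*np.cos(a)+h*np.sin(a)),1))
E
```

```text
[0.48104395 0.19371347 0.26834982] [0.73672834 1.70390678 0.4482483 ]
0 19.0 268.0
5 5.5 268.1
10 -8.0 267.0
15 -21.4 264.8
20 -34.5 261.4
25 -47.3 256.9
30 -59.6 251.2
35 -71.4 244.6
40 -82.5 236.9
45 -92.9 228.3
50 -102.6 218.8
55 -111.4 208.5
60 -119.2 197.4
65 -126.1 185.8
70 -131.9 173.5
75 -136.6 160.8
75 -136.6 160.8
77 -138.2 155.7
79 -139.6 150.4
81 -140.8 145.1
83 -141.9 139.8
85 -142.7 134.5
87 -143.4 129.1
89 -143.8 123.7
91 -144.1 118.3
93 -144.2 112.9
95 -144.1 107.5
```

View pics/s5.png

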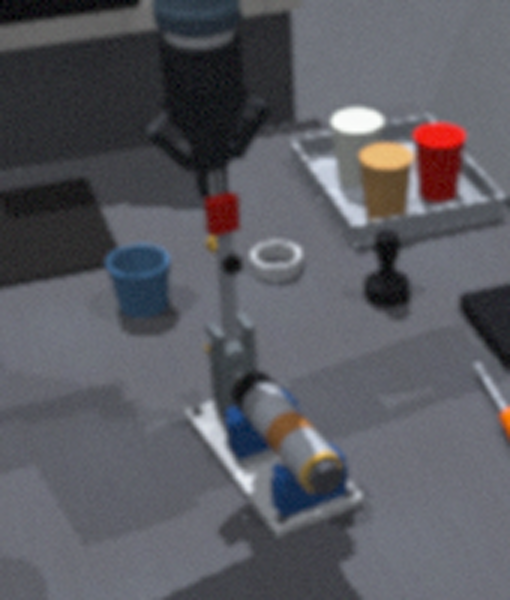

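The crop shows the closed fingers behind the red paddle (222,212), with the grinder clamped by nothing yet and home in the V. Swinging along the arc.

Request:
{"method": "send_rows", "body": {
  "series": [
    [[0,0,0],[1.5,-9,0],1],
    [[0,0,0],[3.6,-22,-1],1],
    [[0,0,0],[5.7,-35,-3],1],
    [[0,0,0],[7.8,-48,-7],1],
    [[0,0,0],[9.9,-61,-11],1],
    [[0,0,0],[11.9,-73,-17],1],
    [[0,0,0],[13.7,-85,-24],1],
    [[0,0,0],[15.5,-96,-31],1],
    [[0,0,0],[17.2,-106,-40],1]
  ]
}}

```text
time_s: 27.45
eef_pos: [0.498, 0.0869, 0.2271]
eef_rot: [0.0, 0.648, 0.761, -0.0]
wrist_force: [-0.4, 0.7, 3.3]
opening: 0.001
grasp_force: 1.5
```

Request:
{"method": "send_rows", "body": {
  "series": [
    [[0,0,0],[1.6,-9.6,-9.5],1],
    [[0,0,0],[3,-18.3,-20],1],
    [[0,0,0],[4.2,-26,-31],1],
    [[0,0,0],[5.3,-32.8,-42.5],1],
    [[0,0,0],[6.2,-38.5,-55],1],
    [[0,0,0],[7,-43,-67],1],
    [[0,0,0],[7,-43,-67],1]
  ]
}}

```text
time_s: 28.32
eef_pos: [0.5039, 0.0448, 0.1591]
eef_rot: [-0.001, 0.648, 0.761, -0.001]
wrist_force: [-0.6, 0.5, 0.7]
opening: -0.003
grasp_force: 0.0
```

```bash
python3 - <<'E'
from h import *
s=telemetry.get_obs();e=s["eef_pos"];print(e,s["wrist_force"])
d=camera("side");cv2.imwrite("pics/s6.png",cv2.resize(d["pixels"][130:290,190:350],(600,600),interpolation=cv2.INTER_CUBIC)[:,:,::-1])
E
```

```text
[0.50393791 0.04484679 0.15908728] [-0.64543367  0.49060428  0.72527352]
```

View pics/s6.png

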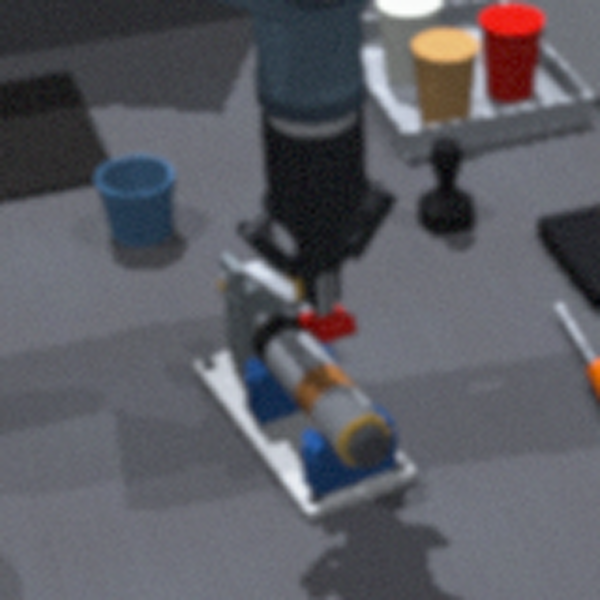

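The crop shows the arm nearly down, with the red paddle (328,322) under the fingertips. Continuing down in small steps.

Request:
{"method": "send_rows", "body": {
  "series": [
    [[0,0,0],[0.1,-0.6,-2],1],
    [[0,0,0],[0.2,-1.2,-4],1],
    [[0,0,0],[0.3,-1.7,-6],1],
    [[0,0,0],[0.4,-2.2,-8],1],
    [[0,0,0],[0.4,-2.2,-8],1]
  ]
}}

```text
time_s: 29.0
eef_pos: [0.5053, 0.0427, 0.1526]
eef_rot: [0.0, 0.648, 0.761, 0.0]
wrist_force: [-0.6, 0.2, 1.7]
opening: 0.001
grasp_force: 0.4
```

Request:
{"method": "send_rows", "body": {
  "series": [
    [[0,0,0],[0.1,-0.5,-2],1],
    [[0,0,0],[0.1,-0.9,-4],1],
    [[0,0,0],[0.2,-1.2,-6],1],
    [[0,0,0],[0.2,-1.5,-8],1],
    [[0,0,0],[0.2,-1.5,-8],1]
  ]
}}

```text
time_s: 29.62
eef_pos: [0.5055, 0.0409, 0.1445]
eef_rot: [0.0, 0.648, 0.761, -0.0]
wrist_force: [0.4, -0.5, 0.8]
opening: 0.001
grasp_force: 0.2
```

Request:
{"method": "send_rows", "body": {
  "series": [
    [[0,0,0],[0.1,-0.3,-1.5],1],
    [[0,0,0],[0.1,-0.5,-3],1],
    [[0,0,0],[0.1,-0.7,-4.5],1],
    [[0,0,0],[0.2,-0.9,-6],1]
  ]
}}

```text
time_s: 30.12
eef_pos: [0.5057, 0.04, 0.1386]
eef_rot: [0.0, 0.648, 0.761, -0.0]
wrist_force: [-0.8, -2.1, 3.3]
opening: 0.0
grasp_force: 1.2
```

Request:
{"method": "send_rows", "body": {
  "series": [
    [[0,0,0],[0,-0.2,-1],1],
    [[0,0,0],[0,-0.3,-2],1],
    [[0,0,0],[0.1,-0.4,-3],1],
    [[0,0,0],[0.1,-0.5,-4],1]
  ]
}}

```text
time_s: 30.62
eef_pos: [0.5058, 0.0397, 0.1346]
eef_rot: [0.0, 0.648, 0.761, 0.0]
wrist_force: [0.8, -2.1, 2.6]
opening: -0.002
grasp_force: 1.2
```

Request:
{"method": "send_rows", "body": {
  "series": [
    [[0,0,0],[0,-0.2,-1],1],
    [[0,0,0],[0,-0.2,-2],1],
    [[0,0,0],[0,-0.3,-3],1],
    [[0,0,0],[0,-0.3,-4],1]
  ]
}}

```text
time_s: 31.12
eef_pos: [0.5058, 0.0394, 0.1306]
eef_rot: [0.0, 0.648, 0.761, 0.0]
wrist_force: [-0.3, -1.5, 3.1]
opening: -0.003
grasp_force: 1.2
```

Request:
{"method": "send_rows", "body": {
  "series": [
    [[0,0,0],[0,-0.2,-1],1],
    [[0,0,0],[0,-0.2,-2],1],
    [[0,0,0],[0,-0.3,-3],1],
    [[0,0,0],[0,-0.3,-4],1]
  ]
}}

```text
time_s: 31.62
eef_pos: [0.5058, 0.0391, 0.1266]
eef_rot: [0.0, 0.648, 0.761, 0.0]
wrist_force: [0.8, -1.9, 2.2]
opening: 0.0
grasp_force: 1.2
```

Request:
{"method": "send_rows", "body": {
  "series": [
    [[0,0,0],[0,0,-1],1],
    [[0,0,0],[0,0,-2],1],
    [[0,0,0],[0,-0.1,-3],1],
    [[0,0,0],[0,-0.1,-4],1]
  ]
}}

```text
time_s: 32.12
eef_pos: [0.5058, 0.039, 0.1226]
eef_rot: [0.0, 0.648, 0.761, 0.0]
wrist_force: [0.7, -1.7, 3.4]
opening: -0.0
grasp_force: 1.2
```

Request:
{"method": "send_rows", "body": {
  "series": [
    [[0,0,0],[0,0,-1],1],
    [[0,0,0],[0,0,-2],1],
    [[0,0,0],[0,0,-3],1]
  ]
}}

```text
time_s: 32.5
eef_pos: [0.5059, 0.039, 0.121]
eef_rot: [0.0, 0.648, 0.761, -0.0]
wrist_force: [-6.0, -1.3, 20.0]
opening: 0.002
grasp_force: 10.0
```

20 N on the handle, about 24 N at the pad, which is inside the window. Holding briefly.

Request:
{"method": "send_rows", "body": {
  "series": [
    [[0,0,0],[0,0,0],1],
    [[0,0,0],[0,0,0],1],
    [[0,0,0],[0,0,0],1]
  ]
}}

```text
time_s: 32.88
eef_pos: [0.5059, 0.039, 0.1211]
eef_rot: [0.0, 0.648, 0.761, -0.0]
wrist_force: [-4.3, -1.1, 15.3]
opening: -0.002
grasp_force: 7.3
```

Request:
{"method": "send_rows", "body": {
  "series": [
    [[0,0,0],[0,0,2],1],
    [[0,0,0],[0,0,6],1],
    [[0,0,0],[0,0,40],1],
    [[0,0,0],[0,0,100],1],
    [[0,0,0],[0,0,160],1],
    [[0,0,0],[-20,-60,170],1],
    [[0,0,0],[-40,-120,170],1],
    [[0,0,0],[-40,-120,170],1]
  ]
}}

```text
time_s: 33.88
eef_pos: [0.4645, -0.084, 0.2895]
eef_rot: [-0.0, 0.65, 0.76, -0.0]
wrist_force: [0.8, -0.4, -0.5]
opening: 0.0
grasp_force: 0.0
```

```bash
python3 - <<'E'
from h import *
d=camera("side")
for t in ["grinder_base","clamp_handle","clamp_spindle","stop_face"]: print(t,lm(t,"side"))
t=camera("top")
for n in ["grinder_base","clamp_handle"]: print(n,lm(n,"top"))
im=np.hstack([cv2.resize(d["pixels"][190:280,220:320],(400,360),interpolation=cv2.INTER_CUBIC),cv2.resize(t["pixels"][240:330,200:300],(400,360),interpolation=cv2.INTER_CUBIC)])
cv2.imwrite("pics/f.png",im[:,:,::-1]);s=telemetry.get_obs();print(s["time_s"],s["eef_pos"],s["wrist_force"])
E
```

```text
grinder_base [([0.4926, 0.1348, 0.0732], 0.85), ([0.5346, -0.4692, 0.0201], 0.82)]
clamp_handle [([0.5045, 0.0308, 0.1212], 0.8)]
clamp_spindle [([0.4689, -0.2687, -0.0003], 0.73), ([0.4988, 0.0784, 0.1117], 0.55)]
stop_face [([0.4843, 0.1826, 0.1114], 0.28)]
grinder_base [([0.4899, 0.1372, 0.0688], 0.9), ([0.5353, -0.4658, 0.019], 0.87)]
clamp_handle [([0.508, 0.0332, 0.119], 0.56)]
34.275 [ 0.46595048 -0.07980632  0.28943408] [-1.03722846 -0.15227196  0.4170343 ]
```

View pics/f.png

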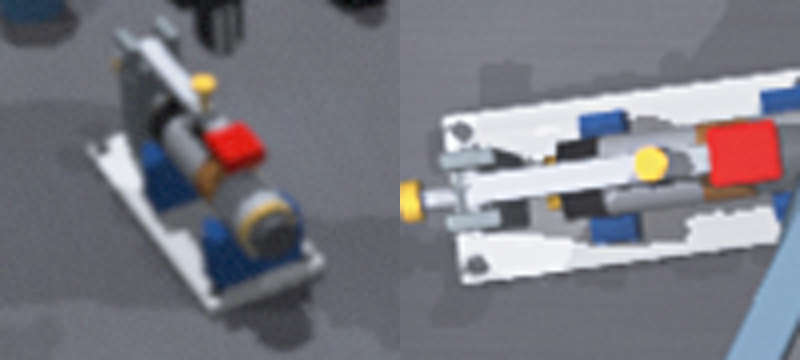

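The views show the clamp arm lying level over the barrel (left panel, paddle at (235,147)), and the base against the brass stop (right panel, about (556,180)). The gripper is clear, so I'm handing in.

```bash
python3 -c "
from bench import ctrl
print(ctrl.hand_in())"
```

```text
the job is handed in; nothing more can be done
None
```

I handed the job in at about 34 s of the 70 s allowed: the grinder lies home in both V-blocks, its base against the brass stop and the clamp pressed on the barrel (about 20 N on the handle); the hand-in returned no verdict.

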